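# Close up the row of sweet boxes on the packing rail and shut the keeper

## Robot

A 6-joint arm with a two-finger parallel gripper is mounted at the origin on the work surface. World frame = base frame: x ahead of the robot, y to its left, z up, the work surface at z = 0. Lengths are in m, angles in rad, forces in N, time in s.
With the tool pointing down it reaches from about 0.375 to 0.9 m from the base axis. Payload 3.1 kg.
Tool frame: the origin (TCP) lies midway between the tips of the shut fingers; the grasp point (between the pads) lies 19 mm behind it; x points along the fingers, z is the direction in which the jaws open and shut, and the axes are right-handed (so a half turn about x gives the same grasp; the last joint's range is limited). The gripper opens to 87 mm and grips with 3 to 60 N. Pads are 19 mm wide; open, the fingers measure 117 mm over their backs; the gripper's body (75 mm by 190 mm) begins 51 mm behind the grasp point.
Start: joints at [1.119, 0.527, 1.433, -0, 1.181, -0.178], TCP at [0.169, 0.602, 0.192] pointing down, gripper open.
Joint ranges: [-3.08, 3.08], [-0.75, 2.2], [0.22, 2.44], [-1.43, 4.57], [0, 2.65], [-2.85, 2.85]. Speed limits (rad/s): [2.79, 2.79, 3.14, 3.14, 3.14, 3.14].

## Interface

Orientations are given as a unit quaternion [x, y, z, w].
In Python, from rig import readout, imaging, robot gives the robot as it stands. The module is installed in compiled form; this text tells all that it offers.
- The arm moves only by the tool play_rows, never from a script. Its argument "rows" is text: rows parted by semicolons, each of 7 numbers parted by spaces: the turn, a rotation vector about the tool's x, y, z in rad, then the shift along the tool's x, y, z in mm, then the closure, from 0 (fully open) to 1 (shut). In form: ax ay az tx ty tz gripper; .... A call has 1 to 8 rows; each row shifts and turns the commanded pose from where the row before left it, along the tool's axes as they then stand; what a row does not reach is not made up. A row lasts 1/12 s, in which the tool goes at most 41.7 mm and 7.16 degrees, less where a joint would pass 70% of its speed; a pose out of reach is approached as far as the arm can. A call with a gripper value outside its range is refused whole. The fingers move at their own pace and stop on an object; "squeeze" is the grip in N (left out, the last holds). Time passes only in rows, so rows that do not move let the fingers close. It gives the time, the measured TCP pose, the force and the opening at its end, in the units of the state.
- readout.get_obs(): the state, without advancing time (a new reading comes with each control period).
- imaging.camera(name): name is "scene" or "top"; returns the picture (400x640x3 uint8, blue, green, red); there is no depth.
- imaging.camera_info(name): a dict with "K" (3x3 intrinsics, pixels), "world_to_cam" (4x4, takes a point from world to camera coordinates). Camera axes: x right, y down, z forward; pixel columns grow to the right and rows downward; lengths in m; the calibration is good to about 2 mm. A picture is of the moment at which its call begins. camera_info takes no time and is no camera call.
- robot.hand_in(): hands the job in, once; it reports no verdict.
The state is a dict: "time": time; "q": joint angles; "joint_velocities": joint speeds; "joint_torque": joint torques, N m; "position": TCP position; "tool_rot": TCP orientation; "ft_force": force on the tool from outside, world axes, zero at the start; "moment": the same for the moment, N m; "grip_width": finger opening in m.
Only numpy, scipy, OpenCV 4.12 (cv2) and the standard library are available. Lean on these libraries where they do the work, as an engineer would, in place of code of your own. Each camera call takes 0.05 s, during which the arm holds its last target. There are 200 camera calls.

## Task

Four lidded sweet boxes stand in a touching row in the wooden packing rail: push the whole row along together, from behind its last box, until the front box is fully up against the rail's end stop and no gaps are left. Then push the steel keeper bar round by its knob until it lies straight across the rail behind the last box, and move clear. Only push with the fingers: do not lift any box or let the row come apart, and leave the spray bottle, mug and spatula where they are.

Things in the scene. Friction and masses are not known exactly. Their poses are not given: they have to be found in the camera images.
- rail: Fixed pale wooden channel, 360 mm long, 76 wide. Origin: centre of its underside, on the table. x along the channel to the end stop, y left, z up. Channel floor 12 mm above the table; side guides 8 mm thick, tops 22 mm above the table, 60 mm apart inside. End stop: upright plate 62 mm high, inner face at x = +165 mm. The end at x = -180 mm is open. A lug at x = -45, y = -48 mm carries the keeper.
- stop_face (a point): Foot of the end stop's inner face, on the channel's centre line, at floor height (12 mm above the table).
- keeper_arm (a joint): Angle (rad) of the steel keeper, growing clockwise seen from above. 0: fully open, outside the rail, pointing back (away from the stop) and 0.6 rad outward; 0.6: parallel to the rail, pointing back; 2.17: shut, straight across the channel, at its limit. Starts at 0 to 0.4, stays where left, turns with about 1 N at the knob. Shut, its face is 5 mm behind a row that is home; a row not home blocks it.
- keeper_pin (a point): The keeper's upright pivot pin, at x = -45, y = -44 mm in the rail's frame, 26 mm above the table (underside of the bar). The keeper is a flat steel bar 10 mm wide and 14 mm thick, 26 to 40 mm above the table, reaching 57 mm from the pin.
- keeper_knob (a point): Centre of the top of the keeper's upright round knob (14 mm diameter, from 38 to 74 mm above the table), 44 mm from the pin along the bar. When shut it stands over the middle of the channel.
- box1: Dark lidded sweet box, the front box, nearest the stop. 50 mm along the rail, 56 wide, 45 high, lid knob 18 mm wide and 9 high on top; 0.09 to 0.18 kg; all four alike. Origin: centre of its underside, on the channel floor; x along the rail to the stop. Home: x = 140 mm in the rail's frame. The row starts 55 to 100 mm short of home and takes about 2 to 8 N to push.
- box2: Dark lidded sweet box, second from the stop. 50 mm along the rail, 56 wide, 45 high, lid knob 18 mm wide and 9 high on top; 0.09 to 0.18 kg; all four alike. Origin: centre of its underside, on the channel floor; x along the rail to the stop. Home: x = 90 mm in the rail's frame. The row starts 55 to 100 mm short of home and takes about 2 to 8 N to push.
- box3: Dark lidded sweet box, third from the stop. 50 mm along the rail, 56 wide, 45 high, lid knob 18 mm wide and 9 high on top; 0.09 to 0.18 kg; all four alike. Origin: centre of its underside, on the channel floor; x along the rail to the stop. Home: x = 40 mm in the rail's frame. The row starts 55 to 100 mm short of home and takes about 2 to 8 N to push.
- box4: Dark lidded sweet box, the last box, farthest from the stop: the one to push. 50 mm along the rail, 56 wide, 45 high, lid knob 18 mm wide and 9 high on top; 0.09 to 0.18 kg; all four alike. Origin: centre of its underside, on the channel floor; x along the rail to the stop. Home: x = -10 mm in the rail's frame. The row starts 55 to 100 mm short of home and takes about 2 to 8 N to push.
- spray: White spray bottle, 72 mm wide and 166 mm high, beyond the stop end of the rail; leave alone. Origin: centre of its underside.
- mug: White mug, 76 mm wide and 85 mm high with a handle, beside the rail on the keeper's side; leave alone. Origin: centre of its underside.
- spatula: Wooden spatula 200 mm long lying beside the rail on the side without keeper; leave alone. Origin: on the table below its middle, x along its length.
There are look-alikes about, which are no part of the job. Leave any pink or purple look-alike of the box1 alone.

How it is judged:
On the way, in this order (a step that is already met when the one before it is completed fails the run):
1. the whole row is home against the end stop (x of box1 in the frame of rail above 0.137 m and x of box2 in the frame of rail above 0.0865 m and x of box3 in the frame of rail above 0.036 m and x of box4 in the frame of rail above -0.0145 m and height (world z) of box1 between 0.008 and 0.016 m and angle between each of box1, box2, box3, box4's own z axis and vertical below 0.08 rad and height (world z) of box2 between 0.008 and 0.016 m and height (world z) of box3 between 0.008 and 0.016 m and height (world z) of box4 between 0.008 and 0.016 m), for 0.2 s.
2. the keeper lies straight across the rail behind the last box (all of step 1 and value of joint keeper_arm above 2.05 rad), for 0.2 s.
At the end, for the whole second after the job is handed in: All four boxes sit flat on the channel floor at rest, the front one within 3 mm of the end stop and the others within 3.5, 4 and 4.5 mm of their home places; the keeper stands at 2.05 rad or more (within 0.12 rad of straight across) (all of step 2 and linear speed of each of box1, box2, box3, box4 below 0.01 m/s); the robot touches nothing.
It fails at once if a box is lifted more than 10 mm or tipped (height (world z) of any of box1, box2, box3, box4 above 0.022 m or angle between any of box1, box2, box3, box4's own z axis and vertical above 0.3 rad).
It fails at once if the row comes apart (a gap over 12 mm between neighbours) (distance between box1 and box2 above 0.062 m or distance between box2 and box3 above 0.062 m or distance between box3 and box4 above 0.062 m).
It fails at once if the spray bottle, mug or spatula is moved more than 15 mm or tipped (distance of any of spray, mug, spatula from where it was at the start of the episode above 0.015 m or angle between any of spray, mug, spatula's own z axis and vertical above 0.3 rad).
It also fails if it takes over 54 s, if anything falls off the work surface, if the arm or the gripper's body presses on something with over 40 N, if the wrist force passes 120 N, or if a joint passes its speed limit or range.

## Working session

There is one attempt and no reset: what is moved stays moved. The work goes in short steps, Python scripts to look and compute and a tool call to move; the robot and the scene stay as the last step left them, time stands still between calls to the robot, and variables do not carry over. Pictures are saved under pics/ and viewed, about 8 in all and at most 12, crops included, and the job is handed in when it is done.

Besides the shell and the picture viewer there is one more tool, called after "Request:" by a JSON object that holds its "api" and its "payload", one argument or row to a line. play_rows: Moves the arm, as the interface text tells. Its arguments: {"type":"object","properties":{"rows":{"type":"string"},"squeeze":{"type":"number"}},"required":["rows"]}

```bash
mkdir -p pics
python3 - <<'E'
from rig import readout, imaging
import cv2, numpy as np
for n in("scene","top"):
    cv2.imwrite(f"pics/{n}0.png",imaging.camera(n)); i=imaging.camera_info(n); print(n,np.round(i["K"],1).tolist(),np.round(i["world_to_cam"],4).tolist())
print(readout.get_obs())
E
```

```text
scene [[404.6, 0.0, 321.5], [0.0, 404.6, 198.8], [0.0, 0.0, 1.0]] [[-0.1497, 0.9887, 0.0041, -0.0409], [0.6966, 0.1084, -0.7092, -0.3315], [-0.7016, -0.1034, -0.705, 1.3498], [0.0, 0.0, 0.0, 1.0]]
top [[467.4, 0.0, 318.4], [0.0, 467.4, 203.5], [0.0, 0.0, 1.0]] [[-0.0154, -0.9998, -0.012, 0.1251], [-0.9914, 0.0168, -0.1297, 0.5016], [0.1299, 0.0099, -0.9915, 0.8495], [0.0, 0.0, 0.0, 1.0]]
{'time': 0.1, 'q': array([ 1.11850376e+00,  5.28383978e-01,  1.43377234e+00, -2.05767258e-05,
        1.18141137e+00, -1.78492646e-01]), 'joint_velocities': array([-0.00095285, -0.00070783, -0.00248412, -0.00028677, -0.00023361,
        0.0003097 ]), 'joint_torque': array([-1.81697806e-04, -4.40986633e+01, -1.77150160e+01,  6.34955917e-02,
        5.33792807e-02, -3.41035923e-05]), 'position': array([0.16864688, 0.60106488, 0.19066352]), 'tool_rot': array([-0.42740978,  0.56417585,  0.4267653 ,  0.56293682]), 'ft_force': array([-0.82261391, -0.650648  , -0.2213831 ]), 'moment': array([-0.00998915,  0.00377194, -0.04814009]), 'grip_width': 0.08679446545797086}
```

View pics/top0.png

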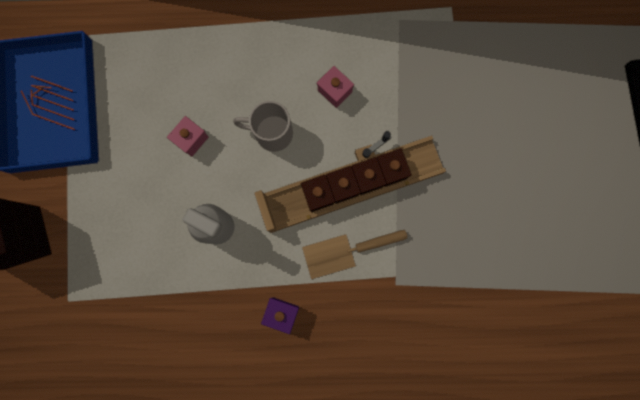

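View pics/scene0.png

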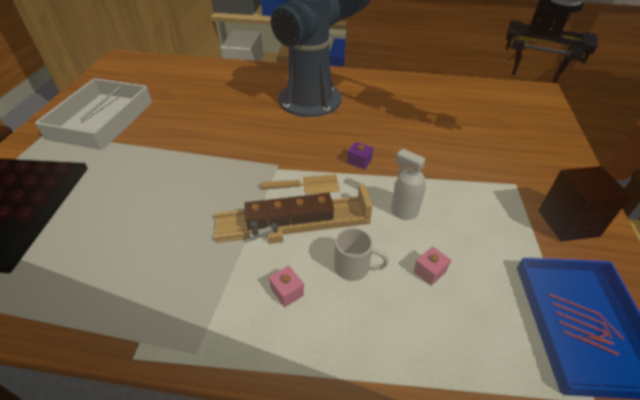

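The top view shows the dark row in the rail, with knobs at about (318,191), (344,183), (369,174) and (395,165). The stop is at the left, around (265,210), the open end is near (440,157), and the keeper pin and knob are around (367,152) and (386,136). The look-alikes are pink at (188,135) and (336,86) and purple at (281,315). Only the dark row inside the rail fits the description. I'll confirm this in an enlarged crop and measure.

```bash
cat > h.py <<'E'
from rig import readout, imaging
import cv2, numpy as np
def ray(n,px,z):
    i=imaging.camera_info(n);T=i["world_to_cam"];R=T[:3,:3];c=-R.T@T[:3,3]
    d=R.T@np.linalg.inv(i["K"])@np.array([px[0],px[1],1.]);return c+d*(z-c[2])/d[2]
def proj(n,P):
    i=imaging.camera_info(n);T=i["world_to_cam"];p=i["K"]@(T[:3,:3]@np.asarray(P)+T[:3,3]);return p[:2]/p[2]
E
python3 - <<'E'
from h import *
im=cv2.imread("pics/top0.png")
c=im[115:240,245:450]; big=cv2.resize(cv2.convertScaleAbs(c,alpha=1.8),None,fx=3.9,fy=3.9,interpolation=cv2.INTER_CUBIC)
cv2.imwrite("pics/crop0.png",big)
hsv=cv2.cvtColor(im,cv2.COLOR_BGR2HSV)
dark=cv2.morphologyEx(((hsv[...,2]<75)&(hsv[...,1]>100)).astype(np.uint8),cv2.MORPH_OPEN,np.ones((3,3)))
roi=np.zeros_like(dark);roi[140:220,290:420]=1
print("knobs")
orange=cv2.inRange(hsv,(3,110,85),(15,255,255))*roi
n,l,s,ce=cv2.connectedComponentsWithStats(orange)
for k in range(1,n):
    if s[k,4]>15: print(ce[k].round(1),s[k,4],ray("top",ce[k],.064).round(4))
cs,_=cv2.findContours(dark*roi,cv2.RETR_EXTERNAL,cv2.CHAIN_APPROX_NONE)
for q in cs:
    if cv2.contourArea(q)>100: r=cv2.minAreaRect(q);print(r,[ray("top",p,.057).round(4).tolist() for p in cv2.boxPoints(r)])
E
```

```text
knobs
[395.4 163.8] 20 [ 0.5707 -0.0263  0.064 ]
[369.7 172.6] 21 [0.5552 0.0216 0.064 ]
[343.9 181.5] 24 [0.5394 0.0693 0.064 ]
[317.9 190.6] 25 [0.5233 0.1172 0.064 ]
((358.33355712890625, 180.01914978027344), (40.888824462890625, 116.70578002929688), 70.90650939941406) [[0.5454, 0.1565, 0.057], [0.6141, -0.05, 0.057], [0.5405, -0.0718, 0.057], [0.4732, 0.1327, 0.057]]
```

View pics/crop0.png

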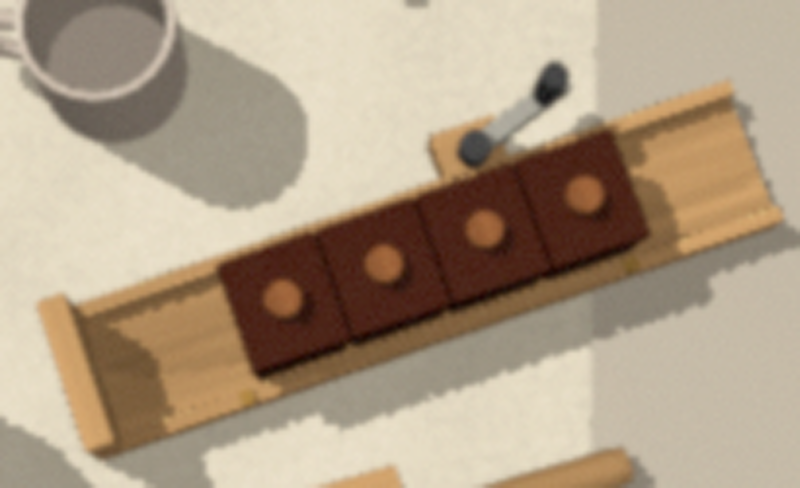

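The crop confirms four dark boxes in the rail. The keeper pin is at crop (475,148), the knob top at (552,75), and the stop's inner top edge runs (65,295)–(113,447).

Run:
```python
from h import *
C=lambda x,y,z:ray("top",(245+(x+.5)/3.9-.5,115+(y+.5)/3.9-.5),z)
P={"stopA":C(65,295,.062),"stopB":C(113,447,.062),"endL":C(732,82,.022),"endR":C(780,215,.022),"pin":C(475,148,.042),"knob":C(552,72,.074)}
u=np.array([.5233-.5707,.1172+.0263]);u/=np.linalg.norm(u);print("yaw",np.arctan2(u[1],u[0]))
v=np.array([-u[1],u[0]])
sA=(P["stopA"]+P["stopB"])[:2]/2;e=(P["endL"]+P["endR"])[:2]/2
b=e-sA;print("len",np.linalg.norm(b),"(345)","yaw2",np.arctan2(-b[1],-b[0]),"w",np.linalg.norm(P["endL"]-P["endR"]),"(76)",np.linalg.norm(P["stopA"]-P["stopB"]))
yaw=np.arctan2(u[1],u[0])
o=(sA-165*u/1000+e+180*u/1000)/2;print("origin",o)
f=lambda p:(np.array([u,v])@(p[:2]-o)*1000).round(1)
for k in P:print(k,P[k].round(4),f(P[k]))
for p in[(.5707,-.0263),(.5552,.0216),(.5394,.0693),(.5233,.1172)]:print(f(np.array(p)))
k=f(P["knob"])-[-45,-44];print("r",np.hypot(*k),"joint",0.6+np.arctan2(k[1],-k[0]))
for n,c in(("mug",(270,122)),):print(f(ray("top",c,.085)))
print("home4",o-.01*u,"u",u,"v",v)
from scipy.spatial.transform import Rotation as R
M=R.from_quat(readout.get_obs()["tool_rot"]).as_matrix();print(M.round(3))
```

```text
yaw 1.8898266535424733
len 0.344816914047249 (345) yaw2 1.8964809084728005 w 0.07091164742788597 (76) 0.07546047149392622
origin [0.54285915 0.05368596]
stopA [0.5261 0.2211 0.062 ] [164.2 -36.6]
stopB [0.454  0.1987 0.062 ] [165.6  38.9]
endL [ 0.6343 -0.1066  0.022 ] [-180.8  -36.6]
endR [ 0.5664 -0.127   0.022 ] [-179.    34.3]
pin [0.5982 0.0243 0.042 ] [-45.2 -43.3]
knob [ 0.6263 -0.0098  0.074 ] [-86.5 -59.4]
[-84.7  -1.3]
[-34.3  -1.7]
[15.9 -1.6]
[66.4 -1.3]
r 44.26522337004525 joint 0.24466665093536621
[ 108.1 -146.4]
home4 [0.5459956  0.04419056] u [-0.31364596  0.94954   ] v [-0.94954    -0.31364596]
[[-0.001 -0.963  0.27 ]
 [-0.002  0.27   0.963]
 [-1.     0.    -0.002]]
```

Everything agrees with the given sizes: bar radius 44.3, rail length 344.8 and box spacing 50.4. The keeper angle is about 0.24 and box4's rear face is at rail x ≈ -110. Next I'll move above the channel behind the row with the fingers shut.

Request:
{"api": "play_rows", "payload": {
  "rows": "0 0 0 -20 0 0 1; 0 0 0 -20 0 0 1; 0 0 0 -20 0 0 1; 0 0 0 0 -10 -9 1; 0 0 0 0 -25 -23 1; 0 0 0 0 -25 -23 1; 0 0 0 0 -25 -23 1; 0 0 0 0 -25 -23 1",
  "squeeze": 20
}}

```text
time: 0.77
position: [0.2476, 0.4721, 0.2503]
tool_rot: [-0.428, 0.564, 0.427, 0.563]
ft_force: [0.5, -0.4, 0.3]
grip_width: 0.0417
```

Request:
{"api": "play_rows", "payload": {
  "rows": "0 0 0 0 -25 -23 1; 0 0 0 0 -25 -23 1; 0 0 0 0 -25 -23 1; 0 0 0 0 -25 -23 1; 0 0 0 0 -25 -23 1; 0 0 0 0 -25 -23 1; 0 0 0 0 -25 -23 1; 0 0 0 0 -25 -23 1"
}}

```text
time: 1.43
position: [0.3899, 0.2411, 0.2506]
tool_rot: [-0.427, 0.564, 0.427, 0.563]
ft_force: [0.5, 0.1, -0.4]
grip_width: 0.0009
```

Request:
{"api": "play_rows", "payload": {
  "rows": "0 0 0 0 -25 -23 1; 0 0 0 0 -25 -23 1; 0 0 0 0 -25 -23 1; 0 0 0 0 -25 -23 1; 0 0 0 0 -25 -23 1; 0 0 0 0 -25 -23 1; 0 0 0 0 -25 -23 1; 0 0 0 0 -25 -23 1"
}}

```text
time: 2.1
position: [0.5324, 0.0103, 0.2503]
tool_rot: [-0.426, 0.564, 0.428, 0.563]
ft_force: [0.6, 0.2, 0.4]
grip_width: 0.0004
```

Request:
{"api": "play_rows", "payload": {
  "rows": "0.12 0 0 0 0 0 1; 0.12 0 0 0 0 0 1; 0.12 0 0 0 0 0 1; 0.12 0 0 0 0 0 1; 0.12 0 0 0 0 0 1; 0.12 0 0 0 0 0 1; 0.12 0 0 0 0 0 1; 0.12 0 0 0 0 0 1"
}}

```text
time: 2.77
position: [0.5317, 0.0119, 0.2502]
tool_rot: [-0.116, 0.698, 0.117, 0.697]
ft_force: [1.1, 0.7, 0.2]
grip_width: 0.0
```

```bash
cat >> h.py <<'E'
from scipy.spatial.transform import Rotation as Rn
O=np.array([.54286,.05369]);U=np.array([np.cos(1.892),np.sin(1.892)]);V=np.array([-U[1],U[0]])
def st():
    o=readout.get_obs();M=Rn.from_quat(o["tool_rot"]).as_matrix()
    r=lambda a:(np.array([U,V])@a)
    print("t",round(o["time"],2),"rail",(r(o["position"][:2]-O)*1000).round(1),"z",round(o["position"][2]*1000,1),"ty(rail)",r(M[:2,1]).round(3),"tz",r(M[:2,2]).round(3),"down",M[:,0].round(3),"F",r(o["ft_force"][:2]).round(1),o["ft_force"][2].round(1),"w",round(o["grip_width"],4),"q",o["q"].round(2))
    return o,M
def to(x,y,z): # needed shift in tool axes mm, rail coords mm
    o=readout.get_obs();M=Rn.from_quat(o["tool_rot"]).as_matrix()
    p=np.r_[O+(x*U+y*V)/1000,z/1000];print("shift to",(x,y,z),(M.T@(p-o["position"])*1000).round(1),"turn to jaw-across",Rn.from_matrix(M.T@np.c_[[0,0,-1],np.r_[U,0],np.r_[-V,0]]).as_rotvec().round(3))
E
python3 -c "
from h import *
st();to(-140,0,100);to(-140,0,28)"
```

```text
t 2.77 rail [-36.2  23.8] z 250.2 ty(rail) [1.   0.01] tz [ 0.01 -1.  ] down [-0.003  0.    -1.   ] F [ 0.4 -1.2] 0.2 w 0.0 q [-0.19  0.33  1.59 -0.    1.22 -0.52]
shift to (-140, 0, 100) [ 150.1 -104.2   23.2] turn to jaw-across [ 0.01  -0.003 -0.001]
shift to (-140, 0, 28) [ 222.1 -104.3   23.4] turn to jaw-across [ 0.01  -0.003 -0.001]
```

Request:
{"api": "play_rows", "payload": {
  "rows": "0 0 0 0 -26 6 1; 0 0 0 0 -26 6 1; 0 0 0 0 -26 6 1; 0.01 0 0 0 -26 5 1; 0 0 0 30 0 0 1; 0 0 0 30 0 0 1; 0 0 0 30 0 0 1; 0 0 0 30 0 0 1"
}}

```text
time: 3.43
position: [0.5877, -0.0788, 0.1294]
tool_rot: [-0.115, 0.698, 0.115, 0.697]
ft_force: [0.2, 0.2, 0.0]
grip_width: 0.0002
```

Request:
{"api": "play_rows", "payload": {
  "rows": "0 0 0 25 0 0 1; 0 0 0 0 0 0 1; 0 0 0 0 0 0 1"
}}

```text
time: 3.68
position: [0.5871, -0.0781, 0.1047]
tool_rot: [-0.114, 0.699, 0.116, 0.696]
ft_force: [0.3, 0.0, -0.1]
grip_width: 0.0007
```

```bash
python3 -c "
from h import *
st();to(-140,0,28)
im=imaging.camera('top');cv2.imwrite('pics/top1.png',cv2.resize(cv2.convertScaleAbs(im[90:250,240:480],alpha=1.8),None,fx=3.2,fy=3.2,interpolation=cv2.INTER_CUBIC))"
```

```text
t 3.68 rail [-139.    -0.3] z 104.7 ty(rail) [1.    0.005] tz [ 0.005 -1.   ] down [-0.005  0.001 -1.   ] F [-0.1 -0.3] -0.1 w 0.0007 q [-0.32  0.6   1.59 -0.    0.96 -0.65]
shift to (-140, 0, 28) [76.7 -1.2  0. ] turn to jaw-across [ 0.005 -0.004 -0.003]
```

View pics/top1.png

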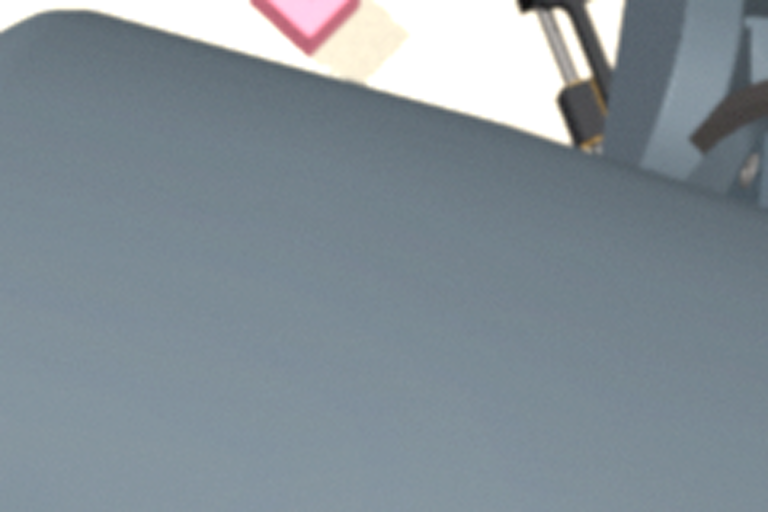

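The arm fills the top view, so I'll use the scene camera from here. I'll descend to z = 28 and watch the force.

Request:
{"api": "play_rows", "payload": {
  "rows": "0 0 0 20 0 0 1; 0 0 0 20 0 0 1; 0 0 0 15 0 0 1; 0 0 0 12 0 0 1; 0 0 0 9 0 0 1; 0 0 0 0 0 0 1; 0 0 0 0 0 0 1"
}}

```text
time: 4.32
position: [0.5897, -0.0784, 0.0311]
tool_rot: [-0.115, 0.697, 0.115, 0.698]
ft_force: [0.1, -0.4, -0.4]
grip_width: 0.0004
```

```bash
python3 -c "
from h import *
st();to(-140,0,28)
im=imaging.camera('scene');cv2.imwrite('pics/s1.png',cv2.resize(cv2.convertScaleAbs(im[140:290,190:400],alpha=1.5),None,fx=3.8,fy=3.8,interpolation=cv2.INTER_CUBIC))"
```

```text
t 4.32 rail [-140.2   -2.8] z 31.1 ty(rail) [1.    0.006] tz [ 0.006 -1.   ] down [ 0.001 -0.    -1.   ] F [-0.4  0. ] -0.4 w 0.0004 q [-0.32  0.71  1.63 -0.    0.8  -0.65]
shift to (-140, 0, 28) [ 3.1  0.2 -2.8] turn to jaw-across [0.006 0.001 0.001]
```

View pics/s1.png

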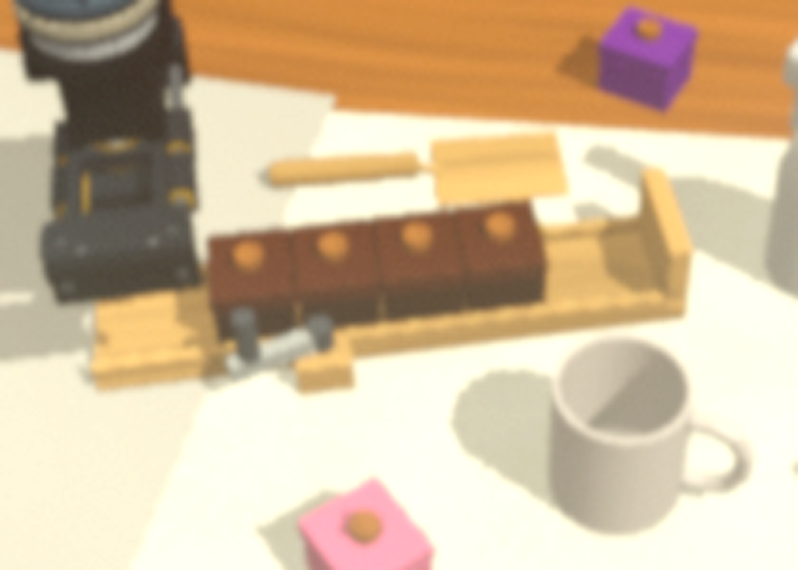

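The fingers are in the channel behind box4 (crop ~(120,290)), and the row, keeper and other objects are untouched. I'll start the push.

Request:
{"api": "play_rows", "payload": {
  "rows": "0 0 0 2 5 0 1; 0 0 0 1 5 -1 1; 0 0 0 0 5 -1 1; 0 0 0 0 4 0 1; 0 0 0 0 4 0 1; 0 0 0 0 4 0 1; 0 0 0 0 4 0 1; 0 0 0 0 4 0 1"
}}

```text
time: 5.03
position: [0.576, -0.0453, 0.0276]
tool_rot: [-0.115, 0.698, 0.115, 0.698]
ft_force: [0.7, 0.1, 0.1]
grip_width: 0.0006
```

Request:
{"api": "play_rows", "payload": {
  "rows": "0 0 0 0 4 0 1; 0 0 0 0 4 0 1; 0 0 0 0 4 0 1; 0 0 0 0 4 0 1; 0 0 0 0 4 0 1; 0 0 0 0 4 0 1; 0 0 0 0 4 0 1; 0 0 0 0 4 0 1"
}}

```text
time: 5.7
position: [0.5662, -0.0154, 0.0278]
tool_rot: [-0.115, 0.697, 0.115, 0.698]
ft_force: [0.9, -3.9, 1.7]
grip_width: 0.0007
```

```bash
python3 -c "
from h import *
st();to(-45,0,28)"
```

```text
t 5.7 rail [-72.9  -0.3] z 27.8 ty(rail) [1.    0.006] tz [ 0.006 -1.   ] down [ 0.001 -0.    -1.   ] F [-4.   0.3] 1.7 w 0.0007 q [-0.22  0.69  1.71 -0.    0.75 -0.55]
shift to (-45, 0, 28) [-0.2 27.9 -0.2] turn to jaw-across [0.006 0.001 0.001]
```

```bash
cat >> h.py <<'E'
def knobs(n="scene"):
    im=imaging.camera(n);hsv=cv2.cvtColor(im,cv2.COLOR_BGR2HSV);roi=np.zeros(im.shape[:2],np.uint8)
    c=[proj(n,np.r_[O+(x*U+y*V)/1000,.065]) for x in(-120,162) for y in(-22,22)]
    cv2.fillConvexPoly(roi,cv2.convexHull(np.int32(c)),1)
    m=cv2.inRange(hsv,(3,110,90),(15,255,255))*roi
    k,l,s,ce=cv2.connectedComponentsWithStats(m)
    for j in range(1,k):
        if s[j,4]>12:print(ce[j].round(1),s[j,4],(np.array([U,V])@(ray(n,ce[j],.063)[:2]-O)*1000).round(1))
    return im
E
python3 -c "
from h import *
knobs()"
```

```text
[322.1 197.9] 187 [71.6  2.4]
[289.4 202.4] 78 [-3.9  0.2]
```

```bash
sed -i 's/    m=cv2.inRange.*/    m=cv2.inRange(hsv,(3,110,t),(15,255,255))*roi/; s/def knobs(n="scene")/def knobs(n="scene",t=90)/' h.py
python3 -c "
from h import *
for t in (110,125,140): print(t);im=knobs(t=t)
cv2.imwrite('pics/s2raw.png',im)"
```

```text
110
[333.1 197.4] 36 [97.  -0.3]
[311.7 199.8] 40 [47.2  0.3]
[290.  202.4] 36 [-2.7  0.2]
125
[332.9 197.2] 22 [96.6  0.5]
[311.6 199.7] 22 [47.1  0.6]
[289.7 202.1] 22 [-3.3  1.1]
140
```

Run:
```python
from h import *
import h
i0=cv2.imread("pics/scene0.png")
imaging.camera,c=(lambda n:i0),imaging.camera
knobs(t=115)
imaging.camera=c
im=cv2.imread("pics/s2raw.png")
cv2.imwrite('pics/s2.png',cv2.resize(cv2.convertScaleAbs(im[150:270,200:400],alpha=1.5),None,fx=4,fy=4,interpolation=cv2.INTER_CUBIC))
```

```text
[321.1 198.7] 27 [69.   0.2]
[299.2 201.2] 28 [18.5  0.3]
[277.1 203.8] 29 [-32.    0.7]
[254.8 206.4] 33 [-82.2   0.6]
```

View pics/s2.png

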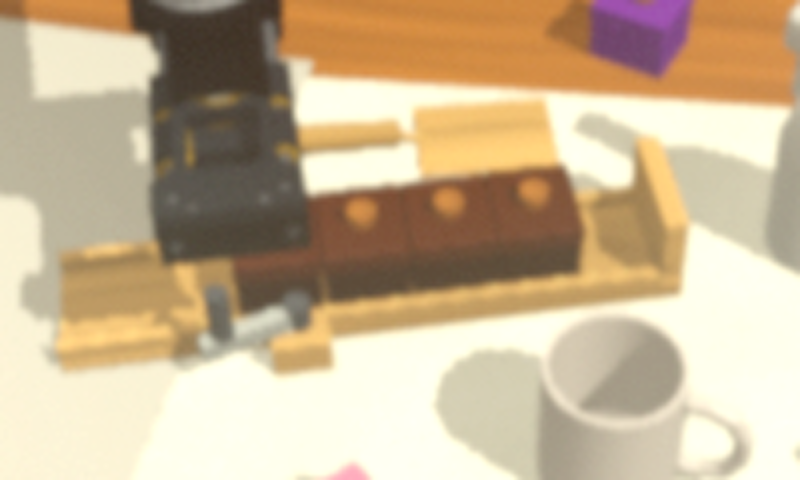

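The row is moving together: boxes stay 50 mm apart and box1 is about 45 mm from the stop. The arm reads about 4 N, and the keeper hasn't moved. I'll continue in steps until the force rises.

Request:
{"api": "play_rows", "payload": {
  "rows": "0 0 0 0 4 0 1; 0 0 0 0 4 0 1; 0 0 0 0 4 0 1; 0 0 0 0 4 0 1; 0 0 0 0 4 0 1; 0 0 0 0 4 0 1; 0 0 0 0 4 0 1; 0 0 0 0 3 0 1"
}}

```text
time: 6.57
position: [0.5556, 0.0144, 0.0276]
tool_rot: [-0.115, 0.698, 0.115, 0.698]
ft_force: [1.8, -4.4, 2.6]
grip_width: 0.0005
```

Request:
{"api": "play_rows", "payload": {
  "rows": "0 0 0 0 2 0 1; 0 0 0 0 2 0 1; 0 0 0 0 2 0 1; 0 0 0 0 2 0 1; 0 0 0 0 0 0 1"
}}

```text
time: 6.98
position: [0.5531, 0.0219, 0.0275]
tool_rot: [-0.115, 0.698, 0.115, 0.698]
ft_force: [1.4, -3.3, 1.9]
grip_width: 0.0007
```

```bash
python3 -c "
from h import *
st();cv2.imwrite('pics/s3raw.png',knobs(t=115))"
```

```text
t 6.98 rail [-33.4   0.3] z 27.5 ty(rail) [1.    0.006] tz [ 0.006 -1.   ] down [-0.  0. -1.] F [-3.6 -0.3] 1.9 w 0.0007 q [-0.16  0.68  1.74  0.    0.73 -0.49]
[349.5 195.1] 29 [135.8   0.8]
[328.2 197.6] 32 [85.6  0.9]
[306.6 200.3] 29 [35.4  0.6]
```

Request:
{"api": "play_rows", "payload": {
  "rows": "0 0 0 0 1 0 1; 0 0 0 0 1 0 1; 0 0 0 0 1 0 1; 0 0 0 0 1 0 1; 0 0 0 0 1 0 1; 0 0 0 0 0 0 1"
}}

```text
time: 7.53
position: [0.5516, 0.0263, 0.0275]
tool_rot: [-0.115, 0.698, 0.115, 0.698]
ft_force: [1.1, -3.8, 1.8]
grip_width: 0.0001
```

Request:
{"api": "play_rows", "payload": {
  "rows": "0 0 0 0 1 0 1; 0 0 0 0 0 0 1"
}}

```text
time: 7.7
position: [0.5517, 0.0264, 0.0276]
tool_rot: [-0.116, 0.697, 0.115, 0.698]
ft_force: [1.3, -7.3, 1.4]
grip_width: 0.0001
```

Request:
{"api": "play_rows", "payload": {
  "rows": "0 0 0 0 1 0 1; 0 0 0 0 0 0 1"
}}

```text
time: 7.87
position: [0.5517, 0.0265, 0.0276]
tool_rot: [-0.117, 0.697, 0.115, 0.698]
ft_force: [1.3, -9.4, 1.9]
grip_width: 0.0005
```

```bash
python3 -c "
from h import *
st();cv2.imwrite('pics/s3raw.png',knobs(t=115))"
```

```text
t 7.87 rail [-28.6   0.2] z 27.6 ty(rail) [1.    0.007] tz [ 0.007 -1.   ] down [ 0.001 -0.003 -1.   ] F [-9.3  1.7] 1.9 w 0.0005 q [-0.15  0.67  1.74 -0.    0.72 -0.48]
[351.3 194.7] 29 [140.3   1.4]
[330.  197.3] 33 [90.   1.1]
[308.7 199.8] 31 [40.4  1.2]
```

Position stalls while the force climbs to 9 N, which looks like home. I'll press a little more and check by eye.

Request:
{"api": "play_rows", "payload": {
  "rows": "0 0 0 0 1 0 1; 0 0 0 0 1 0 1; 0 0 0 0 0 0 1; 0 0 0 0 0 0 1"
}}

```text
time: 8.25
position: [0.5521, 0.0267, 0.0278]
tool_rot: [-0.118, 0.697, 0.114, 0.698]
ft_force: [1.7, -14.2, 1.6]
grip_width: 0.0003
```

```bash
python3 -c "
from h import *
st();im=knobs(t=115)
cv2.imwrite('pics/s4.png',cv2.resize(cv2.convertScaleAbs(im[165:255,210:385],alpha=1.5),None,fx=4.5,fy=4.5,interpolation=cv2.INTER_CUBIC))"
```

```text
t 8.25 rail [-28.5  -0.2] z 27.8 ty(rail) [1.    0.008] tz [ 0.008 -1.   ] down [ 0.003 -0.005 -1.   ] F [-14.    2.9] 1.6 w 0.0003 q [-0.15  0.67  1.74 -0.01  0.72 -0.48]
[351.3 194.7] 29 [140.3   1.4]
[330.  197.3] 33 [90.   1.1]
[308.7 199.9] 30 [40.4  0.9]
```

View pics/s4.png

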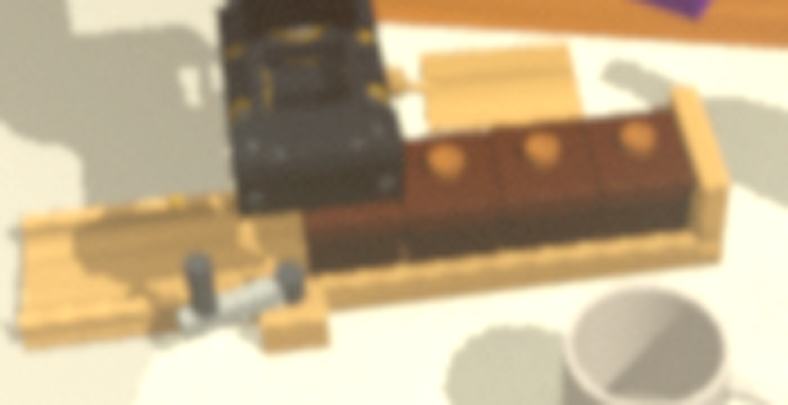

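The row is against the stop with no gaps visible (box1 meets the stop at crop (690,170)). The keeper is still open, with its knob at (198,270) and pin at (290,280). The tool reading sits about 6 mm or more ahead of the contact face, so I'll check that offset using the gripper body's front edge, after backing off and rising.

Request:
{"api": "play_rows", "payload": {
  "rows": "0 0 0 0 -6 0 1; 0 0 0 0 -8 0 1; 0 0 0 0 -8 0 1; 0 0 0 0 -6 0 1; 0 0 0 -30 0 0 1; 0 0 0 -35 0 0 1; 0 0 0 -35 0 0 1; 0 0 0 0 0 0 1"
}}

```text
time: 8.97
position: [0.5637, 0.003, 0.1335]
tool_rot: [-0.116, 0.694, 0.114, 0.702]
ft_force: [0.7, 0.4, 0.9]
grip_width: 0.0005
```

```bash
python3 -c "
from h import *
f=lambda px,z,n='scene':(np.array([U,V])@(ray(n,px,z)[:2]-O)*1000).round(1)
S=lambda x,y:(210+(x+.5)/4.5-.5,165+(y+.5)/4.5-.5)
for q in((240,207),(403,202)):print('body edge, reading -28.5',f(S(*q),.098))
print('knob',f(S(198,260),.074),'pin',f(S(290,270),.042),'box4 rear top', f(S(303,212),.057),'rear bottom',f(S(310,270),.02))
st();im=knobs(t=115)
cv2.imwrite('pics/s5.png',cv2.resize(cv2.convertScaleAbs(im[100:260,200:400],alpha=1.5),None,fx=3.75,fy=3.75,interpolation=cv2.INTER_CUBIC))"
```

```text
body edge, reading -28.5 [-63.9 -49.3]
body edge, reading -28.5 [ 11.7 -58.8]
knob [-86.6 -57.4] pin [-44.3 -42.2] box4 rear top [-34.5 -18.3] rear bottom [-34.2 -24.1]
t 8.97 rail [-54.7  -3.8] z 133.5 ty(rail) [1.    0.006] tz [ 0.006 -1.   ] down [ 0.011 -0.001 -1.   ] F [ 0.1 -0.8] 0.9 w 0.0005 q [-0.19  0.52  1.66  0.    0.96 -0.52]
[351.4 194.8] 28 [140.3   1. ]
[330.  197.3] 33 [90.   1.1]
[308.7 199.8] 31 [40.4  1.2]
[286.3 202.5] 34 [-11.    1.2]
```

View pics/s5.png

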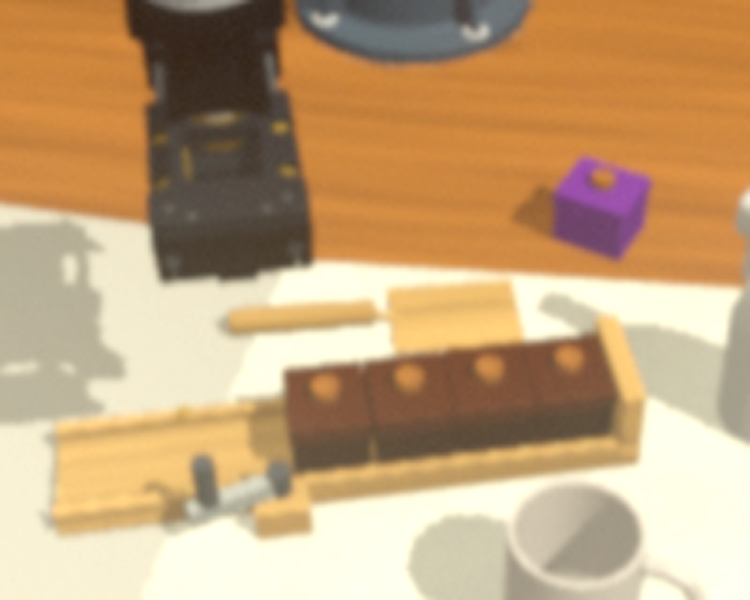

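Box4 sits at about -11, against -10 for home, which is within tolerance. No finger showed below the gripper body in the crops, though. The contact also matches pushing on box4's lid knob (rear at -19, minus 9.5). I need to check the true tip height before working the keeper.

```bash
python3 -c "
from h import *
o,M=st();p=o['position']
for d in (0,-.019,-.07,-.1):
  for z in(-.095,-.015,0,.015,.095):
    q=p+M@np.array([d,0,z]);c=proj('scene',q);print(d,z,'crop s5',((c-[200,100])*3.75).round(0))
im=cv2.imread('pics/s5.png');c=im[170:320,120:340]
cv2.imwrite('pics/s6.png',cv2.resize(cv2.convertScaleAbs(c,alpha=1.6,beta=20),None,fx=3.5,fy=3.5))
"
```

```text
t 9.02 rail [-53.9  -2.3] z 131.0 ty(rail) [1.    0.006] tz [ 0.006 -1.   ] down [ 0.007 -0.001 -1.   ] F [ 0.7 -0.3] -0.2 w 0.0005 q [-0.19  0.52  1.66  0.    0.96 -0.52]
0 -0.095 crop s5 [230. 211.]
0 -0.015 crop s5 [240. 296.]
0 0 crop s5 [242. 314.]
0 0.015 crop s5 [244. 331.]
0 0.095 crop s5 [256. 434.]
-0.019 -0.095 crop s5 [227. 186.]
-0.019 -0.015 crop s5 [237. 271.]
-0.019 0 crop s5 [239. 288.]
-0.019 0.015 crop s5 [241. 306.]
-0.019 0.095 crop s5 [253. 408.]
-0.07 -0.095 crop s5 [218. 116.]
-0.07 -0.015 crop s5 [228. 200.]
-0.07 0 crop s5 [230. 217.]
-0.07 0.015 crop s5 [232. 234.]
-0.07 0.095 crop s5 [244. 336.]
-0.1 -0.095 crop s5 [213.  72.]
-0.1 -0.015 crop s5 [223. 155.]
-0.1 0 crop s5 [225. 172.]
-0.1 0.015 crop s5 [227. 189.]
-0.1 0.095 crop s5 [238. 290.]
```

View pics/s6.png

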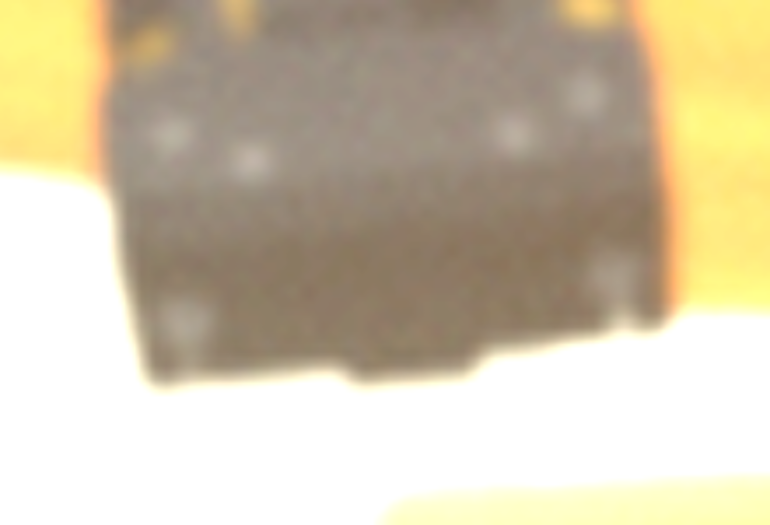

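```bash
python3 -c "
from h import *
p=np.array([.16865,.60106,.19066]);M=Rn.from_quat([-0.42740978,0.56417585,0.4267653,0.56293682]).as_matrix()
for d in(0,-.07):
  for z in(-.0585,-.0435,0,.0435,.0585):print(d,z,((proj('scene',p+M@np.array([d,0,z]))-[490,0])*6).round(0))
im=cv2.imread('pics/scene0.png')[0:95,490:615]
cv2.imwrite('pics/s7.png',cv2.resize(cv2.convertScaleAbs(im,alpha=1.7),None,fx=6,fy=6,interpolation=cv2.INTER_CUBIC))
"
```

```text
0 -0.0585 [ 87. 498.]
0 -0.0435 [123. 505.]
0 0 [230. 527.]
0 0.0435 [339. 549.]
0 0.0585 [377. 557.]
-0.07 -0.0585 [142. 343.]
-0.07 -0.0435 [180. 350.]
-0.07 0 [293. 371.]
-0.07 0.0435 [408. 393.]
-0.07 0.0585 [449. 400.]
```

View pics/s7.png

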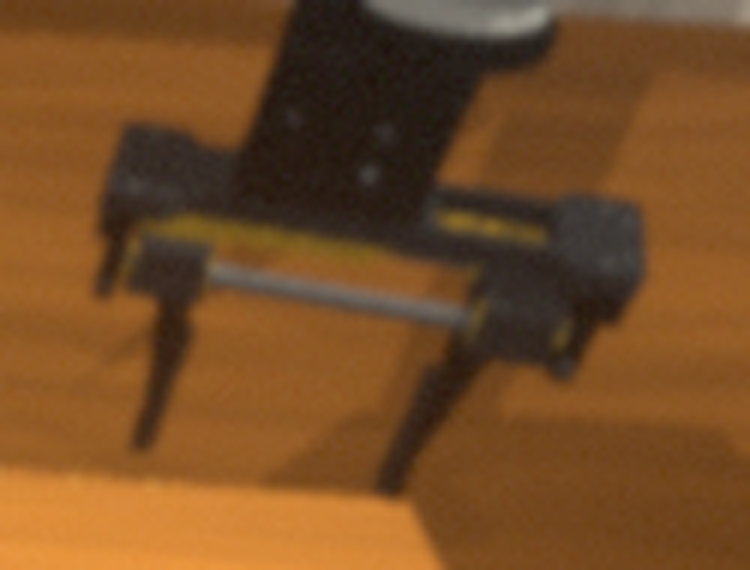

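The tips appear about 30–40 mm higher than the TCP reading, in both the start picture and this one. That means box4 was pushed at its lid knob. The row still ended home: boxes measured at 140.3, 90.0, 40.4 and -11.0. For the keeper I need a true tip height of about 55 mm, which is a reading of about 22. I'll go outside the knob, turned to push across the rail.

Request:
{"api": "play_rows", "payload": {
  "rows": "0 0 0 0 -9 24 1; 0 0 0 0 -9 24 1; 0 0 0 0 -9 24 1; 0 0 0 0 -8 24 1; -0.12 0 0 0 0 0 1; -0.12 0 0 0 0 0 1; -0.12 0 0 0 0 0 1; -0.12 0 0 0 0 0 1"
}}

```text
time: 9.68
position: [0.66, 0.0017, 0.1252]
tool_rot: [-0.278, 0.651, 0.281, 0.648]
ft_force: [0.2, 0.1, -0.1]
grip_width: 0.0005
```

Request:
{"api": "play_rows", "payload": {
  "rows": "-0.12 0 0 0 0 0 1; -0.12 0 0 0 0 0 1; -0.12 0 0 0 0 0 1; -0.12 0 0 0 0 0 1; -0.12 0 0 0 0 0 1; -0.12 0 0 0 0 0 1; -0.12 0 0 0 0 0 1; -0.12 0 0 0 0 0 1"
}}

```text
time: 10.35
position: [0.6599, 0.0016, 0.1254]
tool_rot: [-0.546, 0.448, 0.549, 0.446]
ft_force: [-0.1, -0.6, 0.3]
grip_width: 0.0004
```

```bash
python3 -c "
from h import *
o,M=st();to(-88,-97,22)
im=imaging.camera('scene');cv2.imwrite('pics/s8raw.png',im)
for z in(0,.035):print(proj('scene',o['position']+[0,0,z]).round(1))
"
```

```text
t 10.35 rail [-86.4 -94.6] z 125.4 ty(rail) [0.119 0.993] tz [ 0.993 -0.119] down [-0.004  0.001 -1.   ] F [-0.5  0.3] 0.3 w 0.0004 q [-0.17  0.65  1.4   0.    1.1  -1.94]
shift to (-88, -97, 22) [103.4  -3.   -1.6] turn to jaw-across [ 1.452e+00 -1.000e-03 -5.000e-03]
[251.7 218.9]
[249.6 206.5]
```

Request:
{"api": "play_rows", "payload": {
  "rows": "0 0 0 20 -1 0 1; 0 0 0 20 -1 0 1; 0 0 0 20 -1 -1 1; 0 0 0 20 0 0 1; 0 0 0 14 0 0 1; 0 0 0 9 0 0 1; 0 0 0 0 0 0 1; 0 0 0 0 0 0 1"
}}

```text
time: 11.07
position: [0.6639, 0.001, 0.0236]
tool_rot: [-0.546, 0.449, 0.547, 0.449]
ft_force: [0.1, -0.2, 0.4]
grip_width: 0.0005
```

```bash
python3 -c "
from h import *
o,M=st()
im=imaging.camera('scene');C=lambda p:((proj('scene',p)-[200,140])*4).round(0)
for z in(0,.03,.04):print(C(o['position']+[0,0,z]))
cv2.imwrite('pics/s9.png',cv2.resize(cv2.convertScaleAbs(im[140:280,200:390],alpha=1.6),None,fx=4,fy=4,interpolation=cv2.INTER_CUBIC))
"
```

```text
t 11.07 rail [-88.3 -98.2] z 23.6 ty(rail) [0.126 0.992] tz [ 0.992 -0.126] down [-0.002  0.001 -1.   ] F [-0.2 -0. ] 0.4 w 0.0005 q [-0.17  0.78  1.45  0.    0.91 -1.93]
[226. 449.]
[220. 414.]
[218. 401.]
```

View pics/s9.png

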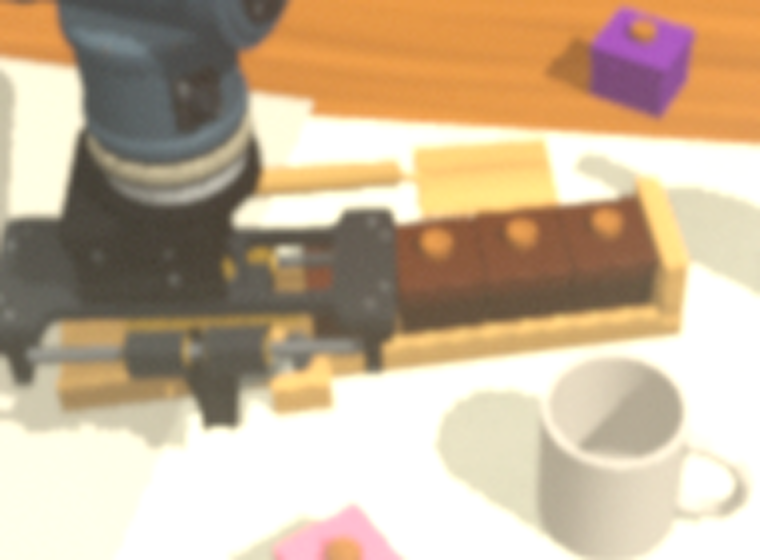

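The finger (tip at crop (222,425)) stands outside the keeper. The image puts its true height at about 53 mm, which clears the bar and reaches the knob. I'll push across now, then swing round the pin.

Request:
{"api": "play_rows", "payload": {
  "rows": "0 0 0 0 5.5 -1 1; 0 0 0 0 5.5 -1 1; 0 0 0 0 5.5 -1 1; 0 0 0 0 5.5 -1 1; 0 0 0 0 5.5 -1 1; 0 0 0 0 5 -1 1; 0 0 0 0 5 -1 1; 0 0 0 0 5 -1 1"
}}

```text
time: 11.78
position: [0.6248, -0.0159, 0.025]
tool_rot: [0.547, -0.448, -0.546, -0.449]
ft_force: [2.0, -0.6, 0.8]
grip_width: 0.0008
```

Request:
{"api": "play_rows", "payload": {
  "rows": "0.12 0 0 0 5.3 -2 1; 0.12 0 0 0 5.3 -2 1; 0.12 0 0 0 5.3 -2 1; 0.12 0 0 0 5.3 -2 1; 0 0 0 0 0 0 1; 0 0 0 0 0 0 1"
}}

```text
time: 12.28
position: [0.6025, -0.0234, 0.0244]
tool_rot: [-0.425, 0.566, 0.426, 0.565]
ft_force: [-0.7, 0.1, -0.7]
grip_width: 0.0007
```

```bash
python3 -c "
from h import *
o,M=st();a=np.arctan2(M[:2,1]@U,M[:2,1]@V);print('a',a)
to(-45-44*np.cos(a)-16.5*np.sin(a),-44+44*np.sin(a)-16.5*np.cos(a),23)
im=imaging.camera('scene');cv2.imwrite('pics/s10raw.png',im)"
```

```text
t 12.28 rail [-92.  -32.3] z 24.4 ty(rail) [0.566 0.824] tz [ 0.824 -0.566] down [-0.002  0.    -1.   ] F [0.3 0.7] -0.7 w 0.0007 q [-0.22  0.72  1.61 -0.    0.81 -1.51]
a 0.6020102885015303
shift to (np.float64(-90.60870771470438), np.float64(-32.682059348332615), 23) [1.4 0.5 1.4] turn to jaw-across [ 0.969 -0.001 -0.002]
```

On the arc. I'll carry on to shut and add a small overdrive.

Request:
{"api": "play_rows", "payload": {
  "rows": "0.12 0 0 0 5.4 -2 1; 0.12 0 0 0 5.4 -2 1; 0.12 0 0 0 5.4 -2 1; 0.12 0 0 0 5.4 -2 1; 0.12 0 0 0 5.4 -2 1; 0.12 0 0 0 5.4 -2 1; 0.12 0 0 0 5.4 -2 1; 0.12 0 0 0 5.4 -2 1"
}}

```text
time: 13.0
position: [0.5631, -0.0086, 0.0246]
tool_rot: [-0.114, 0.697, 0.114, 0.699]
ft_force: [1.4, 0.0, -0.8]
grip_width: 0.0003
```

Request:
{"api": "play_rows", "payload": {
  "rows": "0 0 0 0 1 0 1; 0 0 0 0 1 0 1; 0 0 0 0 0 0 1; 0 0 0 0 0 0 1"
}}

```text
time: 13.33
position: [0.5616, -0.0067, 0.0245]
tool_rot: [-0.116, 0.698, 0.116, 0.698]
ft_force: [1.0, -0.5, 0.7]
grip_width: 0.0007
```

```bash
python3 -c "
from h import *
st();to(-61.5,0,23)
cv2.imwrite('pics/s11raw.png',knobs(t=115))"
```

```text
t 13.33 rail [-63.2   1.3] z 24.5 ty(rail) [1.    0.008] tz [ 0.008 -1.   ] down [ 0. -0. -1.] F [-0.8 -0.7] 0.7 w 0.0007 q [-0.21  0.69  1.72 -0.    0.73 -0.54]
shift to (-61.5, 0, 23) [1.5 1.7 1.3] turn to jaw-across [0.008 0.    0.   ]
[351.2 194.7] 30 [140.    1.5]
[330.1 197.4] 34 [90.2  0.9]
[308.8 199.8] 34 [40.6  1.2]
[286.3 202.5] 34 [-11.    1.2]
```

Request:
{"api": "play_rows", "payload": {
  "rows": "0 0 0 0 1 0 1; 0 0 0 0 1 0 1; 0 0 0 0 0 0 1; 0 0 0 0 0 0 1"
}}

```text
time: 13.72
position: [0.5613, -0.0056, 0.0246]
tool_rot: [-0.116, 0.697, 0.115, 0.698]
ft_force: [1.3, -5.4, -0.4]
grip_width: 0.0004
```

Request:
{"api": "play_rows", "payload": {
  "rows": "0 0 0 0 1 0 1; 0 0 0 0 1 0 1; 0 0 0 0 0 0 1; 0 0 0 0 0 0 1"
}}

```text
time: 14.05
position: [0.5614, -0.0052, 0.0247]
tool_rot: [-0.117, 0.697, 0.114, 0.698]
ft_force: [1.4, -9.6, -1.5]
grip_width: 0.0006
```

```bash
python3 -c "
from h import *
st()"
```

```text
t 14.05 rail [-61.8   1. ] z 24.7 ty(rail) [1.    0.007] tz [ 0.007 -1.   ] down [ 0.002 -0.004 -1.   ] F [-9.5  1.7] -1.5 w 0.0006 q [-0.21  0.69  1.72 -0.    0.73 -0.53]
```

The tool is stopped at -61.8 (expected -61.5) with 9.5 N on it, so the keeper is at its limit. I'll back off, rise, and move aside for a top view.

Request:
{"api": "play_rows", "payload": {
  "rows": "0 0 0 0 -6 0 1; 0 0 0 0 -10 0 1; 0 0 0 0 -10 0 1; 0 0 0 0 -10 0 1; 0 0 0 -30 0 0 1; 0 0 0 -40 0 0 1; 0 0 0 -40 0 0 1; 0 0 0 -40 0 0 1"
}}

```text
time: 14.72
position: [0.571, -0.0373, 0.1757]
tool_rot: [-0.114, 0.698, 0.115, 0.697]
ft_force: [0.8, -0.2, 0.6]
grip_width: 0.0006
```

Request:
{"api": "play_rows", "payload": {
  "rows": "0 0 0 0 -25 -15 1; 0 0 0 0 -35 -15 1; 0 0 0 0 -35 -15 1; 0 0 0 0 -35 -15 1; 0 0 0 0 -35 -15 1; 0 0 0 0 -35 -15 1; 0 0 0 0 -35 -10 1; 0 0 0 0 -35 0 1"
}}

```text
time: 15.38
position: [0.5614, -0.3272, 0.1744]
tool_rot: [-0.114, 0.698, 0.115, 0.697]
ft_force: [1.3, 1.0, -0.6]
grip_width: 0.0004
```

Request:
{"api": "play_rows", "payload": {
  "rows": "0 0 0 0 -30 0 1; 0 0 0 0 -30 0 1; 0 0 0 0 -30 0 1; 0 0 0 0 -20 0 1; 0 0 0 0 0 0 1; 0 0 0 0 0 0 1"
}}

```text
time: 15.88
position: [0.5982, -0.4299, 0.1735]
tool_rot: [-0.114, 0.698, 0.115, 0.698]
ft_force: [-0.4, 1.1, -0.3]
grip_width: 0.0003
```

```bash
python3 -c "
from h import *
st();s=knobs(t=115);t=knobs('top',t=85)
a=cv2.resize(cv2.convertScaleAbs(t[80:280,180:480],alpha=1.8),(795,530),interpolation=cv2.INTER_CUBIC)
cv2.imwrite('pics/t12.png',a);cv2.imwrite('pics/s12raw.png',s)"
```

```text
t 15.88 rail [-476.3  100.2] z 173.5 ty(rail) [1.    0.004] tz [ 0.004 -1.   ] down [-0.001  0.002 -1.   ] F [1.2 0.1] -0.3 w 0.0003 q [-0.77  0.7   1.13  0.    1.31 -1.1 ]
[351.5 194.8] 26 [140.5   0.9]
[330.1 197.3] 29 [90.1  1.2]
[308.4 199.9] 27 [39.7  1. ]
[286.1 202.5] 31 [-11.4   1.4]
[358.8 177. ] 39 [-13.   -0.6]
[332.5 186.1] 40 [38.4 -0.7]
[306.7 195.1] 41 [88.4 -0.6]
[280.9 204. ] 41 [138.3  -0.7]
```

View pics/t12.png

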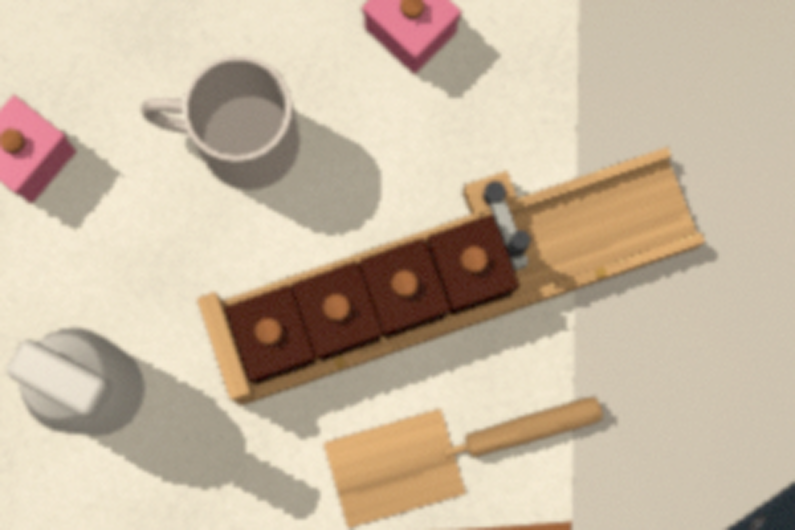

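The keeper lies across behind box4 (pin at crop (495,192), knob at (518,241)). The row is against the stop, and the mug, spray bottle and spatula are where they were. I'll check the keeper angle, then hand in.

```bash
python3 -c "
from h import *
f=lambda x,y,z:np.array([U,V])@(ray('top',(180+(x+.5)/2.65-.5,80+(y+.5)/2.65-.5),z)[:2]-O)*1000
p=f(495,192,.042);k=f(518,239,.074);d=k-p;print(p,k,np.hypot(*d),'theta',.6+np.arctan2(d[1],-d[0]))
from rig import robot
th=.6+np.arctan2(d[1],-d[0])
if th>2.05: print(robot.hand_in())
"
```

```text
[-45.72152037 -43.97463821] [-43.8766787   -1.39525488] 42.6193304283371 theta 2.2140963567286773
the job is handed in; nothing more can be done
None
```

I pushed the row home along the rail until it stalled against the end stop, then swung the keeper round by its knob to its limit. The arm backed off and moved clear, and I handed the job in at about 16 s. No verdict was reported.

**Row:** my last look put the boxes at rail x of about 140.5, 90.1, 39.7 and -11.4 mm in the scene camera. The top camera gave 138.3, 88.4, 38.4 and -13.0 mm. The top view reads about 2 mm lower, but both place every box within tolerance, and no gaps are visible.

**Keeper:** I measured about 2.21 rad. The given limit is 2.17, so this is measurement error and it is effectively at the stop. The push also ended on a firm 9.5 N stall at the expected place.

**Other objects:** the mug, spray bottle, spatula and look-alikes look unmoved in the final view.

**What disagreed:** in the pictures the fingertips sat about 30 mm higher than the reported TCP. As a result, the row was pushed at box4's lid knob rather than low on its rear face. It stayed flat and together, and I allowed for the offset when pushing the keeper.

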